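# Open the lamp unit's fuse hatch

## Task

The microscope lamp has blown a fuse: with a fingertip, push the red toggle on the grey lamp unit over to off (towards the unit's front), then press the orange dot on its fuse hatch once, all the way in, let go, and watch that the hatch pops up and stays open by itself for a second. Do not press the hatch a second time, leave the black camera unit's hatch and toggle alone, and lift or push aside nothing that stands around.

Things in the scene. Friction and masses are not known exactly. Their poses are not given: they have to be found in the camera images.
- lamp: the microscope's lamp unit: grey case, white hatch with an orange dot, red toggle, a box 200 (unit x) x 170 (unit y) x 85 mm high, fixed to the table; origin at the centre of its underside, its front (with dial and sockets) faces -x of the unit. On its top: toggle switch with pivot at unit x 0, y -48 mm; hatch over unit x -40 to 30, y 5 to 65 mm. It may stand on the left or on the right
- lamp_press (a point): centre of the orange dot (16 mm wide) on the lamp unit's hatch, the spot to press. The hatch is a plate 70 x 60 x 4 mm lying level, its top 89 mm above the table, 4 mm proud of the unit; the dot is 15 mm in from the middle of its near edge and 55 mm from its hinge on the far edge. Axes: x from dot to hinge, y along the hinge, z out of the plate; the point rides with the hatch
- lamp_hatch (a joint): lamp unit's hatch angle, rad: 0 latched shut, negative pressed in, positive swung up about its far edge. Push-push: pressing the dot straight down 4.5 mm to the stop at -0.082 (2 to 4 N; it unlatches past -0.05) and letting go makes a spring swing it up in about 1 s to 1.2, where it stays; the near edge moves on a 70 mm arc to the far side. Pressed again it latches shut
- lamp_latch (a joint): travel of the hidden ratchet in the lamp unit's push-push latch, m: 0 latched shut, 0.005 to 0.0075 while pressed in, about 0.010 once popped, 0.015 to 0.0175 while pressed a second time, 0.020 shut again
- lamp_bat (a point): centre of the ball (16 mm wide, red) on the toggle switch of the lamp unit, 30 mm from the toggle's pivot, which lies 89 mm above the table (4 mm above the unit's top); the toggle stem is 8 mm thick
- lamp_switch (a joint): angle of the lamp unit's toggle, rad: 1.0 fully on, leaning away from the unit's front, ball end over a green mark; 0 fully off, leaning to the unit's front (unit -x), over a white mark. It stands upright at 0.5 and stays wherever it is left; moving it takes about 2 N at the ball
- camera: the microscope camera's unit: black case, grey hatch with a blue dot, white toggle; of the same build as the lamp unit, to be left alone, a box 200 (unit x) x 170 (unit y) x 85 mm high, fixed to the table; origin at the centre of its underside, its front (with dial and sockets) faces -x of the unit. On its top: toggle switch with pivot at unit x 0, y -48 mm; hatch over unit x -40 to 30, y 5 to 65 mm. It may stand on the left or on the right
- camera_press (a point): centre of the blue dot (16 mm wide) on the camera unit's hatch, the spot to press. The hatch is a plate 70 x 60 x 4 mm lying level, its top 89 mm above the table, 4 mm proud of the unit; the dot is 15 mm in from the middle of its near edge and 55 mm from its hinge on the far edge. Axes: x from dot to hinge, y along the hinge, z out of the plate; the point rides with the hatch
- camera_hatch (a joint): camera unit's hatch angle, rad: 0 latched shut, negative pressed in, positive swung up about its far edge. Push-push: pressing the dot straight down 4.5 mm to the stop at -0.082 (2 to 4 N; it unlatches past -0.05) and letting go makes a spring swing it up in about 1 s to 1.2, where it stays; the near edge moves on a 70 mm arc to the far side. Pressed again it latches shut
- camera_latch (a joint): travel of the hidden ratchet in the camera unit's push-push latch, m: 0 latched shut, 0.005 to 0.0075 while pressed in, about 0.010 once popped, 0.015 to 0.0175 while pressed a second time, 0.020 shut again
- camera_bat (a point): centre of the ball (16 mm wide, white) on the toggle switch of the camera unit, 30 mm from the toggle's pivot, which lies 89 mm above the table (4 mm above the unit's top); the toggle stem is 8 mm thick
- camera_switch (a joint): angle of the camera unit's toggle, rad: 1.0 fully on, leaning away from the unit's front, ball end over a green mark; 0 fully off, leaning to the unit's front (unit -x), over a white mark. It stands upright at 0.5 and stays wherever it is left; moving it takes about 2 N at the ball
- objective: steel microscope objective with a red ring, 28 mm wide, 42 mm tall, standing on the lamp unit's top behind the hatch; loose, to be left alone; origin at the centre of its underside
- dish_a: round covered culture dish, yellow, 94 mm wide, 15 mm high, on the table nearest the robot; loose, to be left alone; origin at the centre of its underside
- dish_b: round covered culture dish, red, 94 mm wide, 15 mm high, on the right of the table; loose, to be left alone; origin at the centre of its underside
- oil_bottle: small amber bottle with black cap, 32 mm wide, 75 mm tall, beyond the two units; loose, to be left alone; origin at the centre of its underside
- slide_box: blue slide box, 102 x 87 x 36 mm, on the left of the table; loose, to be left alone; origin at the centre of its underside
- pen_cup: black cup with pens, 76 mm wide, 150 mm tall with the pens, far left; loose, to be left alone; origin at the centre of its underside
- mouse: white computer mouse, 105 x 60 x 30 mm, on a black mat, near right; loose, to be left alone; origin at the centre of its underside

How it is judged:
By the outcome, as a careful person would: the job done as asked, in the order asked, and still so for the second after the job is handed in, with the robot touching nothing.
It also fails if it takes over 38 s, if anything falls off the work surface, if the arm or the gripper's body presses on something with over 40 N, if the wrist force passes 120 N, or if a joint passes its speed limit or range.

## Robot

A 7-joint arm with a two-finger parallel gripper is mounted at the origin on the work surface. World frame = base frame: x ahead of the robot, y to its left, z up, the work surface at z = 0. Lengths are in m, angles in rad, forces in N, time in s.
With the tool pointing down it reaches from about 0.4 to 0.875 m from the base axis. Payload 19.3 kg.
Tool frame: the origin (TCP) lies on the centre line of the jaws, within the pads' length; the fingertips stand 8 mm ahead of it and the grasp point (between the pads) lies 11 mm behind it; x points along the fingers, y is the direction in which the jaws open and shut, and the axes are right-handed (so a half turn about x gives the same grasp; the last joint's range is limited). The gripper opens to 85 mm and grips with 20 to 120 N. Pads are 22 mm wide; open, the fingers measure 114 mm over their backs; the gripper's body (76 mm by 85 mm) begins 54 mm behind the grasp point. The pads swing forward as they close: fully open they stand 13 mm farther back than shut.
Start: joints at [-1.336, 0.521, -0.036, 1.599, 0.021, 1.021, -0.113], TCP at [0.188, 0.596, 0.239] pointing down, gripper open.
Joint ranges: [-2.91, 2.91], [-0.3, 2.13], [-1.5, 1.42], [0.17, 2.43], [-1.26, 4.41], [0.16, 1.93], [-2.52, 2.52]. Speed limits (rad/s): [1.89, 1.89, 2.39, 2.39, 3.01, 3.01, 3.01].

## Interface

Orientations are given as [roll, pitch, yaw] about the fixed x, y, z axes, in that order (R = Rz(yaw) Ry(pitch) Rx(roll)).
In Python, from station import arm gives the robot as it stands.
- The arm moves only by the tool jog_arm, never from a script. Its argument "commands" is a list of rows, each an object with "slide": the shift along the world's x, y, z in m, a list of three; "roll": the turn about the world's z in degrees. A call has 1 to 12 rows; each row is the pose to reach, as a shift and turn from the pose commanded when the call began; what a row does not reach only later rows make up. A row lasts 1/10 s, in which the tool goes at most 50 mm and 8.59 degrees, less where a joint would pass 70% of its speed; a pose out of reach is approached as far as the arm can. A call with a gripper value outside its range is refused whole. "grip" is the finger opening in m, from 0 to 0.0854, set as the call begins (left out, the last holds). The fingers move at their own pace and stop on an object; "force" is the grip in N (left out, the last holds). Time passes only in rows, so rows that repeat a pose let the fingers close. It gives the time, the measured TCP pose, the force and the opening at its end, in the units of the state.
- arm.get_state(): the state, without advancing time (a new reading comes with each control period).
- arm.get_image(name): name is "scene" or "top"; returns (picture, depth): 384x512x3 uint8, red, green, blue; 384x512 float32, m along the optical axis (not along the pixel's ray), 0 where there is no reading.
- arm.camera_info(name): a dict with "vertical_fov" (degrees; the focal length in pixels is half the picture's height over the tangent of half this angle, whatever the lens; pixels are square), "cx", "cy" (the principal point, pixels), "k1" (the pictures are not rectified: a ray, as slopes to the right and down, at radius r is drawn at 1 + k1 r^2 times it, then the intrinsics apply), "R" (3x3) and "t" (3): a world point X has camera coordinates R X + t. Camera axes: x right, y down, z forward; pixel columns grow to the right and rows downward; lengths in m; the calibration is good to about 2 mm. A picture is of the moment at which its call begins. camera_info takes no time and is no camera call.
- arm.close_job(): hands the job in, once; it reports no verdict.
The state is a dict: "clock": time; "q": joint angles; "joint_velocities": joint speeds; "joint_torque": joint torques, N m; "position": TCP position; "tool_rot": TCP orientation; "force": force on the tool from outside, world axes, zero at the start; "wrist_torque": the same for the moment, N m; "grip_width": opening from 0.0 (shut) to 1.0 (fully open).
Only numpy, scipy, OpenCV 4.12 (cv2) and the standard library are available. Lean on these libraries where they do the work, as an engineer would, in place of code of your own. Each camera call takes 0.05 s, during which the arm holds its last target. There are 200 camera calls.

## Working session

There is one attempt and no reset: what is moved stays moved. The work goes in short steps, Python scripts to look and compute and a tool call to move; the robot and the scene stay as the last step left them, time stands still between calls to the robot, and variables do not carry over. Pictures are saved under pics/ and viewed, about 8 in all and at most 12, crops included, and the job is handed in when it is done.

Besides the shell and the picture viewer there is one more tool, called by a JSON object that holds its "api" and its "payload", one argument or row to a line. jog_arm: Moves the arm, as the interface text tells. Its arguments: {"type":"object","properties":{"commands":{"type":"array"},"grip":{"type":"number"},"force":{"type":"number"}},"required":["commands"]}

```bash
mkdir -p pics
cat > h.py <<'E'
from station import arm
import numpy as np, cv2
def grab(n):
    im,d=arm.get_image(n); np.savez(f'{n}.npz',im=im,d=d); return im,d
def K(n):
    c=arm.camera_info(n); f=192/np.tan(np.radians(c['vertical_fov'])/2)
    return c,np.array([[f,0,c['cx']],[0,f,c['cy']],[0,0,1.]]),np.array([c['k1'],0,0,0,0.])
def ray(n,u,v):
    c,k,dd=K(n); p=cv2.undistortPoints(np.array([[[u,v]]],float),k,dd)[0,0]
    R=np.array(c['R']);t=np.array(c['t']); return -R.T@t, R.T@np.array([p[0],p[1],1.])
def atz(n,u,v,z):
    o,r=ray(n,u,v); return o+r*(z-o[2])/r[2]
def atd(n,u,v,d):
    o,r=ray(n,u,v); return o+r*d
def proj(n,X):
    c,k,dd=K(n); R=np.array(c['R']); return cv2.projectPoints(np.array(X,float).reshape(-1,3),cv2.Rodrigues(R)[0],np.array(c['t'],float),k,dd)[0].reshape(-1,2)
E
python3 - <<'E'
from h import *
for n in('scene','top'):
    im,d=grab(n); cv2.imwrite(f'pics/{n}0.png',cv2.resize(im[:,:,::-1],(800,600),interpolation=cv2.INTER_CUBIC))
    c=arm.camera_info(n);print(n,c['vertical_fov'],c['k1'],c['cx'],c['cy'],-np.array(c['R']).T@c['t'])
print(arm.get_state())
E
```

```text
scene 53.39970851073124 -0.012554921799666052 264.6180622611867 193.91615514992185 [1.16197612 0.60009056 0.86480082]
top 50.06688272151645 -0.05699482128007388 251.89516050585232 186.75305854446447 [ 0.43282626 -0.01019968  1.44869139]
{'clock': 0.1, 'q': array([-1.33622801,  0.52197882, -0.03632543,  1.59987138,  0.02118777,
        1.02112752, -0.11277935]), 'joint_velocities': array([-0.00081567, -0.00064763,  0.00144559, -0.00036914, -0.00076667,
        0.00063131,  0.00090788]), 'joint_torque': array([ 4.66551050e-03, -9.28484631e+01,  1.98434249e+00, -3.70534337e+01,
        1.79713347e-02,  5.25383715e-03, -8.29350711e-05]), 'position': array([0.18749317, 0.595937  , 0.23879661]), 'tool_rot': array([-1.51142776,  1.5697957 , -1.81619597]), 'force': array([-0.33586334, -0.37617899,  0.72882529]), 'wrist_torque': array([ 0.01931559, -0.02779154,  0.00319929]), 'grip_width': 0.9948959866550482}
```

View pics/scene0.png

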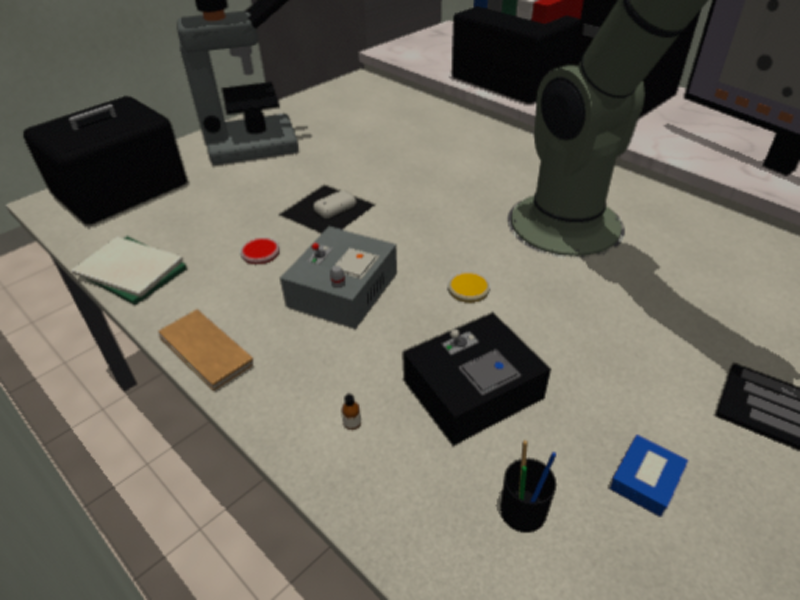

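View pics/top0.png

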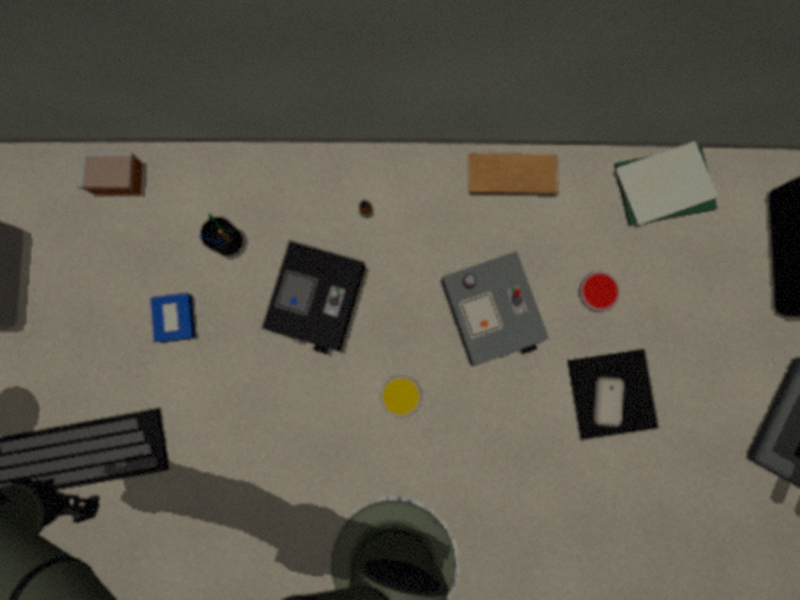

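The grey lamp unit is on the right: in the top view (800 px scale) its orange dot is near (484,323), the red ball near (516,293) and the objective at (468,281). The black unit is on the left. I'll enlarge both views.

Run:
```python
from h import *
a=np.load('top.npz')['im'][155:240,278:358,::-1]; b=np.load('scene.npz')['im'][142:212,176:260,::-1]
s=6
A=cv2.resize(a,None,fx=s,fy=s,interpolation=cv2.INTER_CUBIC)
cv2.imwrite('pics/topc.png',cv2.convertScaleAbs(A,alpha=1.5))
cv2.imwrite('pics/scenec.png',cv2.convertScaleAbs(cv2.resize(b,None,fx=8,fy=8,interpolation=cv2.INTER_CUBIC),alpha=1.5))
```

```text
(no output)
```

View pics/topc.png

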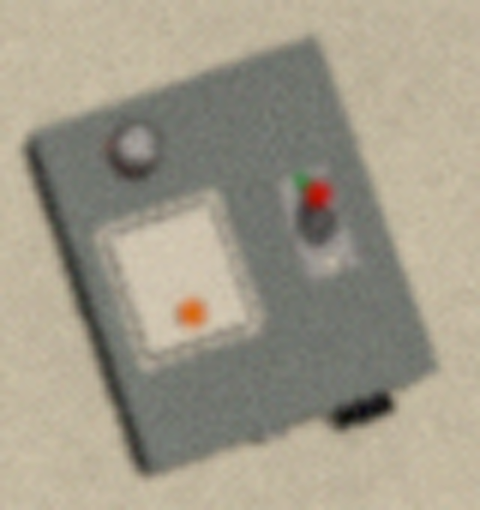

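View pics/scenec.png

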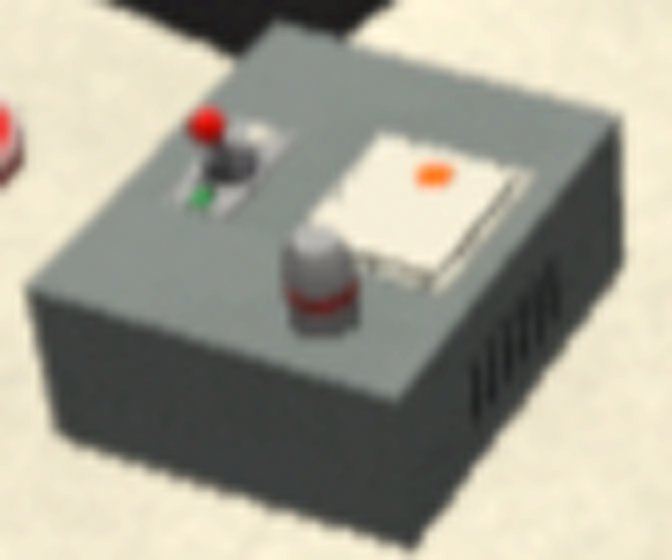

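```bash
cat > fit.py <<'E'
from h import *
from scipy.optimize import least_squares
B=[.0144,-.048,.1153]; D=[-.025,.035,.089]
C=lambda a,b:[a*.1,b*.085,.085]
top=[((315,38),C(1,-1)),((30,135),C(1,1)),((435,370),C(-1,-1)),((150,470),C(-1,1)),((192,313),D),((317,194),B)]
sc=[((280,22),C(-1,-1)),((30,290),C(1,-1)),((400,400),C(1,1)),((620,118),C(-1,1)),((434,175),D),((207,125),B)]
P={'top':[((u+.5)/6-.5+278,(v+.5)/6-.5+155,X) for (u,v),X in top],'scene':[((u+.5)/8-.5+176,(v+.5)/8-.5+142,X) for (u,v),X in sc]}
def W(p,X):
    X=np.array(X);c,s=np.cos(p[2]),np.sin(p[2]);return X@np.array([[c,s,0],[-s,c,0],[0,0,1]])+[p[0],p[1],0]
def res(p,ns): return np.concatenate([(proj(n,W(p,[x[2] for x in P[n]]))-[x[:2] for x in P[n]]).ravel() for n in ns])
for ns in(['top'],['scene'],['top','scene']):
    r=least_squares(res,[.6,-.1,.2],args=(ns,)); print(ns,r.x,np.abs(r.fun).max(),r.fun.round(1))
p=r.x
if __name__=='__main__':
    print('dot',W(p,D),'ball',W(p,B),'off ball',W(p,[-.0144,-.048,.1153]))
    for n in P:
        d=np.load(n+'.npz')['d']
        for u,v,X in P[n][4:]: print(n,W(p,X),atd(n,u,v,d[int(round(v)),int(round(u))]), atz(n,u,v,X[2]))
    u,v=134/6+278,148/6+155; d=np.load('top.npz')['d']; print('obj',atz('top',u,v,.127),atd('top',u,v,d[int(v),int(u)]))
E
python3 fit.py
```

```text
['top'] [ 0.55862124 -0.20928502  0.34226097] 0.7025947178378829 [ 0.  -0.6 -0.1 -0.5  0.7  0.4 -0.1  0.5 -0.3  0.2 -0.3 -0.1]
['scene'] [ 0.55551344 -0.20948735  0.34353393] 0.6216620834083812 [-0.2  0.1 -0.5 -0.4 -0.1 -0.   0.4 -0.5  0.3  0.2  0.1  0.6]
['top', 'scene'] [ 0.55732031 -0.20900271  0.34301305] 0.930397052094122 [-0.1 -0.2 -0.2 -0.1  0.6  0.8 -0.1  0.9 -0.4  0.6 -0.4  0.3 -0.5  0.4
 -0.9 -0.1 -0.4  0.3  0.1 -0.2  0.   0.5 -0.3  0.9]
dot [ 0.52200525 -0.18444977  0.089     ] ball [ 0.5870251 -0.2493634  0.1153   ] off ball [ 0.55990283 -0.2590496   0.1153    ]
top [ 0.52200525 -0.18444977  0.089     ] [ 0.5240244  -0.18565312  0.08908921] [ 0.52403038 -0.18566463  0.089     ]
top [ 0.5870251 -0.2493634  0.1153   ] [ 0.58695212 -0.24907833  0.1233037 ] [ 0.58788285 -0.25052087  0.1153    ]
scene [ 0.52200525 -0.18444977  0.089     ] [ 0.52234945 -0.18397334  0.09143077] [ 0.52033904 -0.18643772  0.089     ]
scene [ 0.5870251 -0.2493634  0.1153   ] [ 0.58715218 -0.24690208  0.12036158] [ 0.58324384 -0.25266094  0.1153    ]
obj [ 0.60900754 -0.1509865   0.127     ] [ 0.60878441 -0.15080819  0.12867393]
```

Run:
```python
from fit import *
from scipy.spatial.transform import Rotation as Ro
s=arm.get_state(); R=Ro.from_euler('xyz',s['tool_rot']).as_matrix(); print(R.round(3)); 
a=np.degrees(np.arctan2(R[1,1],R[0,1])); t=np.degrees(p[2])+90
print('tool y yaw',a,'turn',(t-a+90)%180-90)
for x,y in((.05,-.048),(.045,-.048),(-.025,.035)): print(W(p,[x,y,0]), W(p,[x,y,0])-s['position'])
```

```text
['top'] [ 0.55862124 -0.20928502  0.34226097] 0.7025947178378829 [ 0.  -0.6 -0.1 -0.5  0.7  0.4 -0.1  0.5 -0.3  0.2 -0.3 -0.1]
['scene'] [ 0.55551344 -0.20948735  0.34353393] 0.6216620834083812 [-0.2  0.1 -0.5 -0.4 -0.1 -0.   0.4 -0.5  0.3  0.2  0.1  0.6]
['top', 'scene'] [ 0.55732031 -0.20900271  0.34301305] 0.930397052094122 [-0.1 -0.2 -0.2 -0.1  0.6  0.8 -0.1  0.9 -0.4  0.6 -0.4  0.3 -0.5  0.4
 -0.9 -0.1 -0.4  0.3  0.1 -0.2  0.   0.5 -0.3  0.9]
[[-0.     0.3    0.954]
 [-0.001  0.954 -0.3  ]
 [-1.    -0.001  0.   ]]
tool y yaw 72.53806627675111 turn 37.11513370288458
[ 0.62055124 -0.23739019  0.        ] [ 0.43305807 -0.83332719 -0.23879661]
[ 0.61584251 -0.23907182  0.        ] [ 0.42834934 -0.83500882 -0.23879661]
[ 0.52200525 -0.18444977  0.        ] [ 0.33451208 -0.78038677 -0.23879661]
```

{"api": "jog_arm", "payload": {
  "commands": [
    {"slide":[0.025,-0.035,0],"roll":-8},
    {"slide":[0.05,-0.07,0],"roll":-16},
    {"slide":[0.075,-0.105,0],"roll":-24},
    {"slide":[0.1,-0.14,0],"roll":-32},
    {"slide":[0.125,-0.175,0],"roll":-40},
    {"slide":[0.15,-0.21,0],"roll":-48},
    {"slide":[0.175,-0.245,0],"roll":-56},
    {"slide":[0.2,-0.28,0],"roll":-64},
    {"slide":[0.225,-0.315,0],"roll":-72},
    {"slide":[0.25,-0.35,0],"roll":-80},
    {"slide":[0.27,-0.385,0],"roll":-88},
    {"slide":[0.29,-0.42,0],"roll":-96}
  ],
  "grip": 0
}}

```text
clock: 1.3
position: [0.4781, 0.1746, 0.2393]
tool_rot: [-0.762, 1.571, -2.748]
force: [-0.1, 1.1, 0.0]
grip_width: -0.001
```

{"api": "jog_arm", "payload": {
  "commands": [
    {"slide":[0.015,-0.04,0],"roll":-8},
    {"slide":[0.03,-0.08,0],"roll":-16},
    {"slide":[0.045,-0.12,0],"roll":-24},
    {"slide":[0.06,-0.16,0],"roll":-32},
    {"slide":[0.075,-0.2,0],"roll":-40},
    {"slide":[0.09,-0.24,0],"roll":-46.9},
    {"slide":[0.105,-0.28,0],"roll":-46.9},
    {"slide":[0.12,-0.32,0],"roll":-46.9},
    {"slide":[0.13,-0.36,0],"roll":-46.9},
    {"slide":[0.142,-0.4,0],"roll":-46.9},
    {"slide":[0.142,-0.412,0],"roll":-46.9},
    {"slide":[0.142,-0.412,0],"roll":-46.9}
  ]
}}

```text
clock: 2.5
position: [0.6188, -0.2382, 0.2387]
tool_rot: [0.252, 1.57, -2.55]
force: [0.0, 0.7, -0.2]
grip_width: 0.001
```

Run:
```python
from h import *
from scipy.spatial.transform import Rotation as Ro
s=arm.get_state(); R=Ro.from_euler('xyz',s['tool_rot']).as_matrix(); print(s['position'],R[:,0].round(3),np.degrees(np.arctan2(R[1,1],R[0,1])))
im,d=grab('scene'); print(proj('scene',s['position']))
u,v=proj('scene',s['position'])[0].astype(int); x0,y0=max(u-50,0),max(v-60,0)
print(x0,y0)
c=im[y0:y0+100,x0:x0+100,::-1]
cv2.imwrite('pics/tip.png',cv2.convertScaleAbs(cv2.resize(c,None,fx=6,fy=6,interpolation=cv2.INTER_CUBIC),alpha=1.5))
```

```text
[ 0.61878115 -0.23815303  0.23874004] [-0.001 -0.001 -1.   ] -70.54722079213748
[[190.31199918 131.19021738]]
140 71
```

View pics/tip.png

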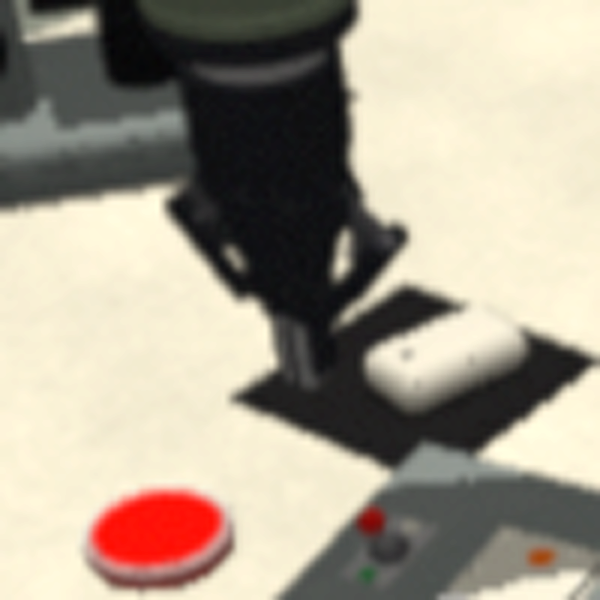

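The shut fingertip ends at about crop (305,388), which is native (190.8,135.5). I'll compare that with predicted tip positions.

Run:
```python
from fit import *
s=arm.get_state()['position']
ex=np.array([np.cos(p[2]),np.sin(p[2]),0]);ey=np.array([-ex[1],ex[0],0])
for h in(.008,.014,.021):
    print(h,proj('scene',[s-[0,0,h]+a*ex+b*ey for a,b in((.011,.01),(.011,-.01),(-.011,.01))]).round(1).tolist())
d=np.load('scene.npz')['d']; print(d[125:142:2,186:197:2].round(3))
for v in range(128,139): print(v,atd('scene',190,v,d[v,190]).round(4)-s.round(4))
```

```text
['top'] [ 0.55862124 -0.20928502  0.34226097] 0.7025947178378829 [ 0.  -0.6 -0.1 -0.5  0.7  0.4 -0.1  0.5 -0.3  0.2 -0.3 -0.1]
['scene'] [ 0.55551344 -0.20948735  0.34353393] 0.6216620834083812 [-0.2  0.1 -0.5 -0.4 -0.1 -0.   0.4 -0.5  0.3  0.2  0.1  0.6]
['top', 'scene'] [ 0.55732031 -0.20900271  0.34301305] 0.930397052094122 [-0.1 -0.2 -0.2 -0.1  0.6  0.8 -0.1  0.9 -0.4  0.6 -0.4  0.3 -0.5  0.4
 -0.9 -0.1 -0.4  0.3  0.1 -0.2  0.   0.5 -0.3  0.9]
0.008 [[191.9, 136.4], [186.2, 134.9], [195.8, 132.6]]
0.014 [[192.1, 138.1], [186.5, 136.6], [196.0, 134.3]]
0.021 [[192.5, 140.0], [186.8, 138.5], [196.3, 136.2]]
[[1.119 1.116 1.119 1.111 1.123 1.608]
 [1.134 1.121 1.12  1.124 1.127 1.594]
 [1.14  1.132 1.126 1.125 1.129 1.587]
 [1.566 1.128 1.125 1.13  1.136 1.571]
 [1.557 1.14  1.135 1.135 1.561 1.558]
 [1.552 1.553 1.542 1.543 1.548 1.546]
 [1.539 1.531 1.54  1.547 1.532 1.537]
 [1.531 1.525 1.525 1.525 1.527 1.525]
 [1.529 1.517 1.522 1.518 1.522 1.52 ]]
128 [0.0054 0.008  0.0182]
129 [0.0047 0.0062 0.0136]
130 [0.0065 0.0081 0.0118]
131 [0.0083 0.0099 0.01  ]
132 [0.0079 0.0084 0.0056]
133 [6.5e-03 5.4e-03 1.0e-04]
134 [ 0.0058  0.0035 -0.0045]
135 [-0.1823 -0.2894 -0.2307]
136 [-0.1809 -0.2886 -0.2345]
137 [-0.1773 -0.2842 -0.2356]
138 [-0.1726 -0.278  -0.2352]
```

{"api": "jog_arm", "payload": {
  "commands": [
    {"slide":[0,0,-0.04],"roll":0},
    {"slide":[0,0,-0.08],"roll":0},
    {"slide":[0,0,-0.105],"roll":0},
    {"slide":[0,0,-0.122],"roll":0},
    {"slide":[0,0,-0.122],"roll":0},
    {"slide":[-0.0047,-0.0017,-0.122],"roll":0},
    {"slide":[-0.0094,-0.0034,-0.122],"roll":0},
    {"slide":[-0.0132,-0.0047,-0.122],"roll":0},
    {"slide":[-0.017,-0.0061,-0.122],"roll":0},
    {"slide":[-0.0207,-0.0074,-0.122],"roll":0}
  ]
}}

```text
clock: 3.55
position: [0.5994, -0.2434, 0.1181]
tool_rot: [2.698, 1.569, -0.101]
force: [4.4, 1.7, 3.3]
grip_width: -0.0
```

{"api": "jog_arm", "payload": {
  "commands": [
    {"slide":[-0.0038,-0.0014,0],"roll":0},
    {"slide":[-0.0075,-0.0027,0],"roll":0},
    {"slide":[-0.0113,-0.004,0],"roll":0},
    {"slide":[-0.0151,-0.0054,0],"roll":0},
    {"slide":[-0.0188,-0.0067,0],"roll":0},
    {"slide":[-0.0188,-0.0067,0],"roll":0}
  ]
}}

```text
clock: 4.15
position: [0.5792, -0.2502, 0.1171]
tool_rot: [-0.47, 1.57, 3.013]
force: [0.0, 0.0, 0.8]
grip_width: -0.0
```

{"api": "jog_arm", "payload": {
  "commands": [
    {"slide":[-0.002,-0.0007,0],"roll":0},
    {"slide":[-0.004,-0.0014,0],"roll":0},
    {"slide":[-0.004,-0.0014,0],"roll":0}
  ]
}}

```text
clock: 4.45
position: [0.576, -0.2512, 0.1172]
tool_rot: [-1.403, 1.571, 2.081]
force: [2.0, 1.2, -0.9]
grip_width: -0.0
```

{"api": "jog_arm", "payload": {
  "commands": [
    {"slide":[-0.0015,-0.0005,0],"roll":0},
    {"slide":[-0.003,-0.001,0],"roll":0},
    {"slide":[-0.003,-0.001,0],"roll":0}
  ]
}}

```text
clock: 4.75
position: [0.5752, -0.2512, 0.1174]
tool_rot: [2.915, 1.567, 0.118]
force: [15.1, 2.9, -6.4]
grip_width: -0.001
```

{"api": "jog_arm", "payload": {
  "commands": [
    {"slide":[0.01,0.0035,0],"roll":0},
    {"slide":[0.018,0.006,0],"roll":0},
    {"slide":[0.018,0.006,0.045],"roll":0},
    {"slide":[0.018,0.006,0.08],"roll":0},
    {"slide":[-0.02,0.03,0.08],"roll":0},
    {"slide":[-0.052,0.067,0.08],"roll":0},
    {"slide":[-0.052,0.067,0.08],"roll":0},
    {"slide":[-0.052,0.067,0.08],"roll":0}
  ]
}}

```text
clock: 5.55
position: [0.5213, -0.1845, 0.1977]
tool_rot: [-2.838, 1.57, 0.648]
force: [1.1, -0.2, 0.4]
grip_width: 0.001
```

Run:
```python
from h import *
s=arm.get_state(); print(s['position'],s['force'])
im,d=grab('scene'); grab('top')
c=im[112:212,170:270,::-1]
cv2.imwrite('pics/off.png',cv2.convertScaleAbs(cv2.resize(c,None,fx=6,fy=6,interpolation=cv2.INTER_CUBIC),alpha=1.5))
```

```text
[ 0.52134896 -0.1845023   0.19770803] [ 1.07825263 -0.22054684  0.42086007]
```

View pics/off.png

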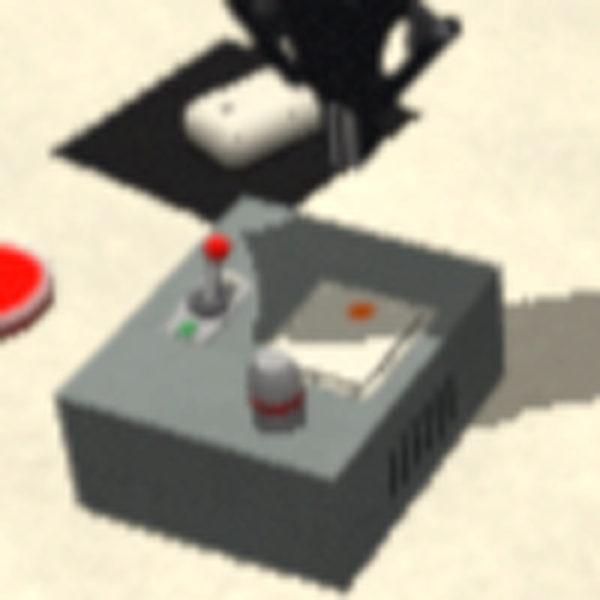

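The red ball is now at crop (217,247), native about (205.7,152.7), and the white mark is hidden behind it. I'll convert that to a toggle angle.

Run:
```python
from fit import *
for n in('scene','top'):
    im=np.load(n+'.npz')['im'].astype(int); sel=(im[...,0]>90)&(im[...,1]<60)&(im[...,2]<60)
    for a in(0,.1,.2,.3,.5,1):
        q=proj(n,W(p,[.03*np.sin(a-.5),-.048,.089+.03*np.cos(a-.5)]))[0]; print(n,a,q.round(1))
    vv,uu=np.nonzero(sel); m=np.hypot(uu-q[0],vv-q[1])<14; print('ball',uu[m].mean(),vv[m].mean(),m.sum())
```

```text
['top'] [ 0.55862124 -0.20928502  0.34226097] 0.7025947178378829 [ 0.  -0.6 -0.1 -0.5  0.7  0.4 -0.1  0.5 -0.3  0.2 -0.3 -0.1]
['scene'] [ 0.55551344 -0.20948735  0.34353393] 0.6216620834083812 [-0.2  0.1 -0.5 -0.4 -0.1 -0.   0.4 -0.5  0.3  0.2  0.1  0.6]
['top', 'scene'] [ 0.55732031 -0.20900271  0.34301305] 0.930397052094122 [-0.1 -0.2 -0.2 -0.1  0.6  0.8 -0.1  0.9 -0.4  0.6 -0.4  0.3 -0.5  0.4
 -0.9 -0.1 -0.4  0.3  0.1 -0.2  0.   0.5 -0.3  0.9]
scene 0 [205.7 153.3]
scene 0.1 [205.2 153.4]
scene 0.2 [204.8 153.6]
scene 0.3 [204.3 153.9]
scene 0.5 [203.3 154.8]
scene 1 [201.2 158.1]
ball 205.66666666666666 152.91666666666666 12
top 0 [333.1 195.5]
top 0.1 [332.9 194.7]
top 0.2 [332.7 193.8]
top 0.3 [332.4 192.9]
top 0.5 [331.8 191.2]
top 1 [330.1 187.2]
ball nan nan 0<stdin>:6: RuntimeWarning: Mean of empty slice.
  ret = ret.dtype.type(ret / rcount)
```

The toggle is fully off: the ball matches angle 0 and the push ended against the stop at 15 N. Next I'll descend to just above the dot.

{"api": "jog_arm", "payload": {
  "commands": [
    {"slide":[0.001,0,-0.04],"roll":0},
    {"slide":[0.001,0,-0.075],"roll":0},
    {"slide":[0.001,0,-0.092],"roll":0},
    {"slide":[0.001,0,-0.095],"roll":0},
    {"slide":[0.001,0,-0.095],"roll":0},
    {"slide":[0.001,0,-0.095],"roll":0}
  ]
}}

```text
clock: 6.25
position: [0.5227, -0.186, 0.1032]
tool_rot: [2.401, 1.569, -0.399]
force: [-1.0, 0.4, -0.3]
grip_width: 0.002
```

{"api": "jog_arm", "payload": {
  "commands": [
    {"slide":[0,0,-0.003],"roll":0},
    {"slide":[0,0,-0.006],"roll":0},
    {"slide":[0,0,-0.008],"roll":0},
    {"slide":[0,0,-0.01],"roll":0},
    {"slide":[0,0,-0.011],"roll":0},
    {"slide":[0,0,-0.011],"roll":0}
  ]
}}

```text
clock: 6.85
position: [0.5227, -0.1855, 0.0925]
tool_rot: [2.966, 1.569, 0.167]
force: [-4.4, 4.0, 25.9]
grip_width: -0.001
```

The tip reached z 0.0925 (4.5 mm in) and the force shows the stop. Now I'll let go quickly, straight up and then to the front.

{"api": "jog_arm", "payload": {
  "commands": [
    {"slide":[0,0,0.05],"roll":0},
    {"slide":[-0.005,-0.002,0.1],"roll":0},
    {"slide":[-0.025,-0.01,0.145],"roll":0},
    {"slide":[-0.05,-0.02,0.18],"roll":0},
    {"slide":[-0.08,-0.03,0.2],"roll":0},
    {"slide":[-0.1,-0.03,0.2],"roll":0},
    {"slide":[-0.1,-0.03,0.2],"roll":0},
    {"slide":[-0.1,-0.03,0.2],"roll":0},
    {"slide":[-0.1,-0.03,0.2],"roll":0},
    {"slide":[-0.1,-0.03,0.2],"roll":0},
    {"slide":[-0.1,-0.03,0.2],"roll":0},
    {"slide":[-0.1,-0.03,0.2],"roll":0}
  ]
}}

```text
clock: 8.05
position: [0.4222, -0.2153, 0.2911]
tool_rot: [0.066, 1.57, -2.733]
force: [-0.9, 0.5, 0.4]
grip_width: 0.003
```

Run:
```python
from h import *
s=arm.get_state(); print(s['clock'],s['position'],s['force'])
im,d=grab('scene')
c=im[112:212,170:270,::-1]
cv2.imwrite('pics/pop.png',cv2.convertScaleAbs(cv2.resize(c,None,fx=6,fy=6,interpolation=cv2.INTER_CUBIC),alpha=1.5))
```

```text
8.05 [ 0.42222979 -0.21531269  0.29106775] [-0.87833351  0.50948617  0.43500209]
```

View pics/pop.png

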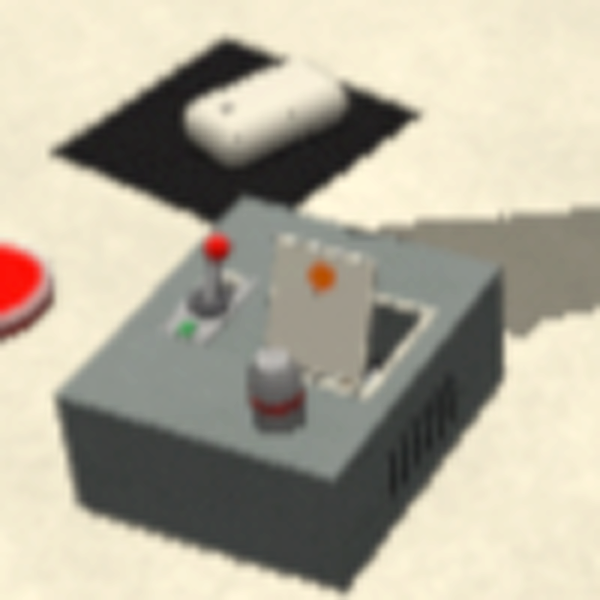

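The hatch stands open: its free edge is at about (280–370,235–260) with a dark opening below it. The toggle is off and the objective is still upright. I'll wait over a second and look again.

{"api": "jog_arm", "payload": {
  "commands": [
    {"slide":[0,0,0],"roll":0},
    {"slide":[0,0,0],"roll":0},
    {"slide":[0,0,0],"roll":0},
    {"slide":[0,0,0],"roll":0},
    {"slide":[0,0,0],"roll":0},
    {"slide":[0,0,0],"roll":0},
    {"slide":[0,0,0],"roll":0},
    {"slide":[0,0,0],"roll":0},
    {"slide":[0,0,0],"roll":0},
    {"slide":[0,0,0],"roll":0},
    {"slide":[0,0,0],"roll":0},
    {"slide":[0,0,0],"roll":0}
  ]
}}

```text
clock: 9.3
position: [0.4221, -0.2153, 0.2913]
tool_rot: [-0.439, 1.571, 3.045]
force: [-0.6, -0.4, -0.4]
grip_width: 0.001
```

Run:
```python
from fit import *
o=np.load('scene.npz')['im']; im,d=grab('scene'); print(arm.get_state()['clock'],'changed px',(np.abs(o.astype(int)-im).max(2)>50).sum())
for a in(.8,1.0,1.1,1.2,1.3): print(a,proj('scene',W(p,[[.03-.07*np.cos(a),.005,.089+.07*np.sin(a)],[.03-.07*np.cos(a),.065,.089+.07*np.sin(a)]])).round(1).tolist())
cv2.imwrite('pics/end.png',cv2.resize(im[:,:,::-1],(800,600),interpolation=cv2.INTER_CUBIC))
```

```text
['top'] [ 0.55862124 -0.20928502  0.34226097] 0.7025947178378829 [ 0.  -0.6 -0.1 -0.5  0.7  0.4 -0.1  0.5 -0.3  0.2 -0.3 -0.1]
['scene'] [ 0.55551344 -0.20948735  0.34353393] 0.6216620834083812 [-0.2  0.1 -0.5 -0.4 -0.1 -0.   0.4 -0.5  0.3  0.2  0.1  0.6]
['top', 'scene'] [ 0.55732031 -0.20900271  0.34301305] 0.930397052094122 [-0.1 -0.2 -0.2 -0.1  0.6  0.8 -0.1  0.9 -0.4  0.6 -0.4  0.3 -0.5  0.4
 -0.9 -0.1 -0.4  0.3  0.1 -0.2  0.   0.5 -0.3  0.9]
9.35 changed px 0
0.8 [[219.7, 150.4], [236.1, 154.8]]
1.0 [[217.8, 150.1], [234.4, 154.5]]
1.1 [[216.7, 150.2], [233.4, 154.7]]
1.2 [[215.7, 150.6], [232.4, 155.0]]
1.3 [[214.5, 151.1], [231.3, 155.6]]
```

View pics/end.png

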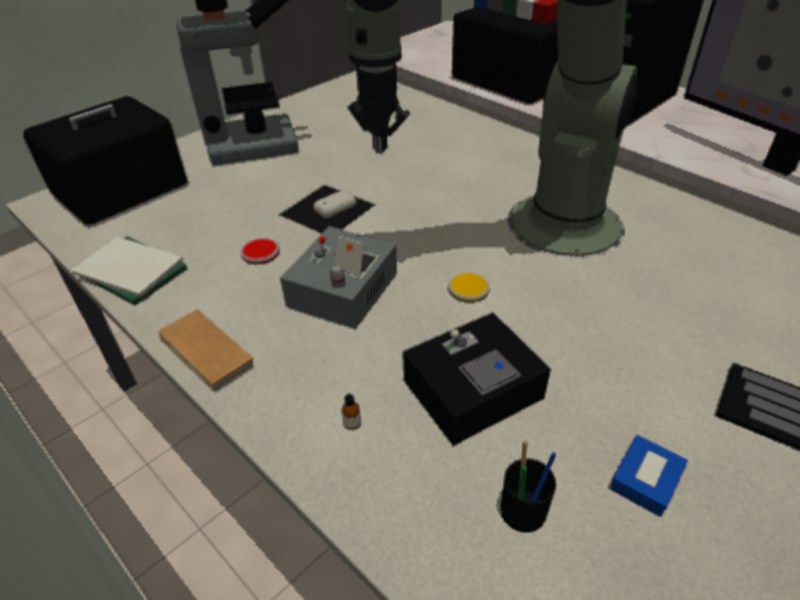

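The hatch is still open near (348,255) and looks the same as 1.25 s earlier, at about 1.2 rad. Everything else stands where it was, and the arm is clear.

```bash
python3 -c "
from station import arm
print(arm.close_job())"
```

```text
the job is handed in; nothing more can be done
None
```

The job is done and handed in at about 9.4 s: the lamp's toggle is off and its fuse hatch is open. Handing in reported no verdict.

- **Toggle:** I pushed the red toggle to the unit's front with the shut fingertips until it hit its stop, at about 15 N. In the scene image the ball then matched the fully-off position to within half a pixel. The arm hid the ball from the top camera, so that view gave no second check.
- **Hatch:** I pressed the orange dot once, 4.5 mm down to its stop. The reading there was about 26 N, well above the 2–4 N the press needs, because I held it against the stop. I then lifted away and the hatch popped up to about 1.2 rad. Two pictures 1.25 s apart showed no change.
- **Surroundings:** In the last picture the camera unit, the objective and the other loose things stood as before. The arm was clear, with no contact force.

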